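# Reload the bag-clip loader

## Task

Reload the bag-clip loader on the packing table: take the full-length stick of bag clips, push its tail against the spring follower until its nose clears the gate, and lay it flat on the floor of the channel so that the spring holds it against the gate; let go and then slide the cover rail fully shut over it. Work gently, because the follower's stop, the channel and the rail's end stop must not be forced, and leave the part-used stub and the other things on the table where they stand.

Things in the scene. Friction and masses are not known exactly. Their poses are not given: they have to be found in the camera images.
- stick_center (a point): Centre of the full clip stick: loose rigid off-white ribbed plastic bar 90 mm long (x), 16 wide (y), 34 tall (z, up), 35-70 g, both ends alike. Stands on the table on its 16 mm wide underside, 17 mm below this point. Hold it across the 16 mm by its upper 20 mm only: the channel walls come 12 mm up its sides once seated.
- stub_center (a point): Centre of the part-used stub: the same kind of bar but only 45 mm long, standing on the table. Not used; leave it where it is. Stick and stub may be swapped about.
- seat (a point): Fixed to the loader's grey base (295x64x10 mm plate): nominal middle of the channel floor, 24 mm above the table. x along the channel to the gate, y across, z up. Channel 18.5 mm wide, walls 12 mm high, flared to about 23 mm at the top; rail guides outside them 10 mm above the floor. The channel unit (floor, walls, gate, follower) is clamped up to 16 mm off nominal, +x or -x: not reported, to be felt.
- gate_mark (a point): Nominal top inner edge of the gate (fixed to the base, so true only to the unit's hidden 16 mm shift): a 5 mm thick lip, 9 mm high, across the channel's front end, 45 mm along +x from seat. Axes as seat. Behind it, 55 mm further on, is the grey clip head, 26 mm long, 68 mm above the table.
- follower_mark (a point): Nominal top front edge of the resting spring follower (fixed to the base, so true only to the same hidden shift): white block 16 mm wide, 26 mm high above the floor, face at x = -29 mm of seat. It slides 20.5 mm towards -x to a hard stop, 1.5 N at rest, 3.2 N at the stop. At least 16 mm lets the 90 mm stick in; at the stop its nose clears the gate by 4.5 mm. It rubs when the stick is lowered.
- tab (a point): Centre of the black upright tab on the cover rail, 10 mm thick along the channel, 30 wide, 28 tall; axes as seat. It stands mid-way on the rail, a steel inverted U 80 mm long, 36 wide, its roof's underside 37 mm and top 41 mm above the channel floor; the tab's centre is 14 mm above that top. Rail shut: tab over x = 0 of seat.
- rail (a joint): Cover rail's slide, m: 0 fully shut (end stop), starts 0.112 to 0.120 open, behind the follower. It shuts by moving along +x of seat, takes about 3 N plus 8 N per m/s, and stays where left. It passes 3 mm above a stick lying on the channel floor and jams on one that does not.
- nozzle: Steel piping nozzle, a cone 30 mm across and 45 mm tall standing on the table; origin at the centre of its underside. Leave alone.
- shaker: Glass jar 48 mm across and 85 mm tall with a white cap; origin at the centre of its underside. Leave alone.
- tub: Clear lidded tub 110 mm across and 80 mm tall; origin at the centre of its underside. Leave alone.
There are look-alikes about, which are no part of the job. Leave any green look-alike of the part that bears stick_center alone.

How it is judged (in metres and radians):
On the way, in this order (a step that is already met when the one before it is completed fails the run):
1. the full stick lies flat on the floor of the channel, behind the gate, with the rail still open (x of stick_center in the frame of seat between -0.021 and 0.021 m and y of stick_center in the frame of seat between -0.004 and 0.004 m and z of stick_center in the frame of seat below 0.0195 m and angle between the x axis of stick_center and the x axis of seat, either way round below 0.06 rad and value of joint rail above 0.09 m), for 0.2 s.
2. the robot has let go of the stick and the rail is slid fully shut over it (value of joint rail below 0.003 m and contact force between the fingers and stick below 0.1 N), for 0.2 s.
At the end, for the whole second after the job is handed in: The full stick lies at rest in the channel (centre within 21 mm of nominal along the channel, which allows for the clamped unit's shift, within 4 mm across it, not more than 2.5 mm above its seated height, in line within 0.06 rad) and the rail is shut to within 3 mm (x of stick_center in the frame of seat between -0.021 and 0.021 m and y of stick_center in the frame of seat between -0.004 and 0.004 m and z of stick_center in the frame of seat below 0.0195 m and angle between the x axis of stick_center and the x axis of seat, either way round below 0.06 rad and value of joint rail below 0.003 m and linear speed of stick below 0.01 m/s); the robot touches nothing.
It fails at once if the contact forces between stick and loader (follower, gate, floor and walls added up) pass 26 N (contact force between stick and loader above 26 N).
It fails at once if the robot presses the loader or its rail with more than 30 N (contact force between any of the arm, the fingers and loader above 30 N).
It fails at once if the stub, piping nozzle, glass jar or tub is moved by more than 30 mm (distance of any of stub_center, nozzle, shaker, tub from where it was at the start of the episode above 0.03 m).
It also fails if it takes over 61 s, if anything falls off the work surface, if the arm or the gripper's body presses on something with over 40 N, if the wrist force passes 120 N, or if a joint passes its speed limit or range.

## Robot

A 6-joint arm with a two-finger parallel gripper is mounted at the origin on the work surface. World frame = base frame: x ahead of the robot, y to its left, z up, the work surface at z = 0. Lengths are in mm, angles in rad, forces in N, time in s.
With the tool pointing down it reaches from about 350 to 775 mm from the base axis. Payload 7.3 kg.
Tool frame: the origin (TCP) lies at the very end of the fingers, on their centre line; the grasp point (between the pads) lies 19 mm behind it; x points along the fingers, y is the direction in which the jaws open and shut, and the axes are right-handed (so a half turn about x gives the same grasp; the last joint's range is limited). The gripper opens to 92 mm and grips with 3 to 60 N. Pads are 19 mm wide; open, the fingers measure 130 mm over their backs; the gripper's body (75 mm by 190 mm) begins 47 mm behind the grasp point.
Start: joints at [0.959, 0.342, 1.524, -0, 1.275, -0.146], TCP at [235.787, 469.094, 226.741] pointing down, gripper open.
Joint ranges: [-2.53, 2.53], [-0.77, 2.02], [0.04, 2.7], [-1, 4.14], [0.28, 2.66], [-3.11, 3.11]. Speed limits (rad/s): [2.57, 2.57, 3.14, 3.14, 3.14, 3.14].

## Interface

Orientations are given as [roll, pitch, yaw] about the fixed x, y, z axes, in that order (R = Rz(yaw) Ry(pitch) Rx(roll)).
In Python, from plant import bot gives the robot as it stands.
- The arm moves only by the tool step_arm, never from a script. Its argument "targets" is a list that holds one entry, the list of rows, each a list of 4 numbers: the shift along the tool's x, y, z in m, then the turn about the tool's x in degrees. A call has exactly 5 rows; each row is the pose to reach, as a shift and turn from the pose measured when the call began, along the tool's axes at that moment; what a row does not reach only later rows make up. A row lasts 1/12 s, in which the tool goes at most 41.7 mm and 7.16 degrees, less where a joint would pass 70% of its speed; a pose out of reach is approached as far as the arm can. A call with a gripper value outside its range is refused whole. "jaw" is the closure, from 0 (fully open) to 1 (shut), set as the call begins (left out, the last holds). The fingers move at their own pace and stop on an object; the grip force is fixed at half the most. Time passes only in rows, so rows that repeat a pose let the fingers close, or fill a call up. It gives the time, the measured TCP pose, the force and the opening at its end, in the units of the state.
- bot.get_obs(): the state, without advancing time (a new reading comes with each control period).
- bot.capture(name): name is "scene" or "top"; returns a dict with "color" (480x640x3 uint8, red, green, blue), "depth" (480x640 float32, mm along the optical axis (not along the pixel's ray), 0 where there is no reading), "fov_y" (degrees; the focal length in pixels is half the picture's height over the tangent of half this angle, whatever the lens; pixels are square), "cx", "cy" (the principal point, pixels), "dist_coeffs" ([k1, k2, p1, p2, k3] as OpenCV has them; the pictures are not rectified), "rvec" (rotation vector, rad) and "tvec" (3), from world to camera coordinates, as OpenCV has them. Camera axes: x right, y down, z forward; pixel columns grow to the right and rows downward; lengths in mm; the calibration is good to about 2 mm. A picture is of the moment at which its call begins.
- bot.close_job(): hands the job in, once; it reports no verdict.
The state is a dict: "time": time; "joint_positions": joint angles; "dq": joint speeds; "tau": joint torques, N m; "tool_pos": TCP position; "tcp_rot": TCP orientation; "contact_force": force on the tool from outside, world axes, zero at the start; "moment": the same for the moment, N m; "grip_width": finger opening in mm.
Only numpy, scipy, OpenCV 4.12 (cv2) and the standard library are available. Lean on these libraries where they do the work, as an engineer would, in place of code of your own. Each camera call takes 0.05 s, during which the arm holds its last target. There are 200 camera calls.

## Working session

There is one attempt and no reset: what is moved stays moved. The work goes in short steps, Python scripts to look and compute and a tool call to move; the robot and the scene stay as the last step left them, time stands still between calls to the robot, and variables do not carry over. Pictures are saved under pics/ and viewed, about 8 in all and at most 12, crops included, and the job is handed in when it is done.

Besides the shell and the picture viewer there is one more tool, called after "Call:" as a command line: name --argument value ..., lists and objects as JSON in quotes. step_arm: Moves the arm, as the interface text tells. Its arguments: {"type":"object","properties":{"targets":{"type":"array","items":{"type":"array","items":{"type":"array","items":{"type":"number"}}}},"jaw":{"type":"number"}},"required":["targets"]}

```bash
mkdir -p pics; ls; cat > h.py <<'E'
import numpy as np, cv2
from plant import bot
def cap(n,tag):
    c=bot.capture(n); np.savez(f'pics/{tag}.npz',**{k:np.array(v) for k,v in c.items()})
    cv2.imwrite(f'pics/{tag}.png',c['color'][:,:,::-1]); return c
def load(tag): return dict(np.load(f'pics/{tag}.npz'))
def KRt(c):
    f=240/np.tan(np.radians(float(c['fov_y']))/2)
    K=np.array([[f,0,float(c['cx'])],[0,f,float(c['cy'])],[0,0,1]])
    return K,cv2.Rodrigues(np.float64(c['rvec']))[0],np.float64(c['tvec']).ravel()
def ray(c,uv,z=None):
    "world points of pixels: by depth, or on plane z"
    K,R,t=KRt(c); uv=np.float64(uv).reshape(-1,1,2)
    n=cv2.undistortPoints(uv,K,np.float64(c['dist_coeffs'])).reshape(-1,2)
    n=np.c_[n,np.ones(len(n))]
    if z is None:
        px=np.round(uv.reshape(-1,2)).astype(int); d=c['depth'][px[:,1],px[:,0]]
        return (n*d[:,None]-t)@R
    C=-R.T@t; w=n@R
    return C+w*((z-C[2])/w[:,2])[:,None]
def cloud(c):
    v,u=np.mgrid[:480,:640]; return ray(c,np.c_[u.ravel(),v.ravel()]).reshape(480,640,3)
E
python3 - <<'E'
from h import *
a=cap('scene','s0');b=cap('top','t0')
print(bot.get_obs())
for c in(a,b):
    K,R,t=KRt(c);print(K[0,0],-R.T@t,R[2])
E
```

```text
pics
{'time': 0.1, 'joint_positions': array([ 9.59032225e-01,  3.42646174e-01,  1.52492480e+00, -5.59019210e-07,
        1.27537280e+00, -1.46018518e-01]), 'dq': array([-3.15118916e-05, -1.67891118e-03, -1.02308034e-03, -1.87104149e-05,
       -1.15630281e-03, -1.88156067e-03]), 'tau': array([ 1.49143874e-03, -4.32007456e+01, -2.44693869e+01,  7.19595887e-02,
        5.27115364e-02, -6.69877636e-05]), 'tool_pos': array([235.55378884, 468.79124363, 226.11686115]), 'tcp_rot': array([-1.71641919,  1.5694452 , -2.18216461]), 'contact_force': array([-0.43377811,  0.51514072, -0.91093483]), 'moment': array([0.01843585, 0.02181879, 0.01440672]), 'grip_width': 92.06783757723514}
547.8376178068804 [1099.67839499 -347.81637778  678.56333694] [-0.67180951  0.34776134 -0.65401378]
510.37093975118523 [393.10382543   1.18177742 991.85786295] [ 0.09960881 -0.02129227 -0.99479884]
```

View pics/s0.png

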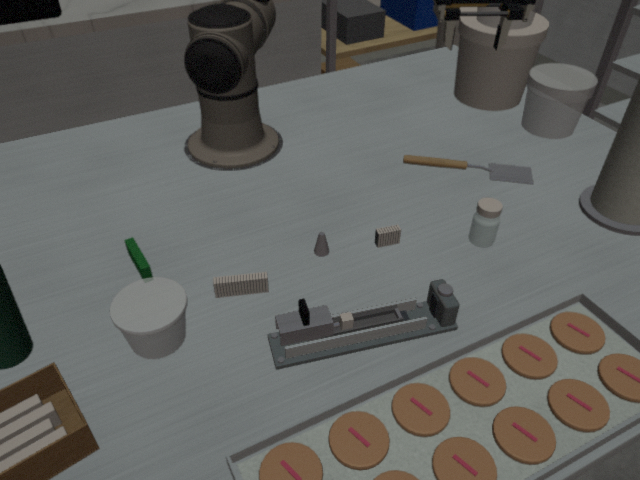

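View pics/t0.png

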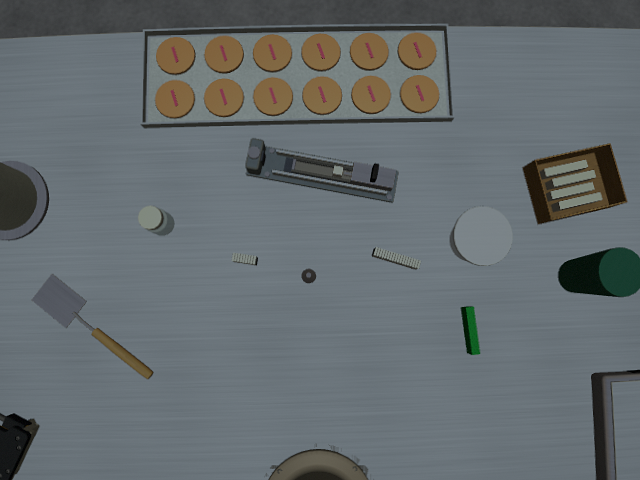

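The picks for the stick are: the full stick at top (396,258) / scene (241,285); the short stub at top (245,259); a green bar at top (470,330); and bars in the box at top (575,185). I choose the long off-white one at (396,258), and check it and the loader in a close crop.

```bash
python3 - <<'E'
from h import *
c=load('t0')
im=c['color'][130:280,235:435,::-1]
cv2.imwrite('pics/c0.png',cv2.resize(im,None,fx=4,fy=4,interpolation=cv2.INTER_CUBIC))
for t in('t0','s0'):
    c=load(t);P=cloud(c);z=P[...,2]
    print(t,'table',np.median(z[(z>-20)&(z<15)&(c['depth']>0)]))
c=load('t0');P=cloud(c)
# stick, stub top faces
for (u0,u1,v0,v1) in((365,425,240,275),(225,265,248,270)):
    Q=P[v0:v1,u0:u1].reshape(-1,3);Q=Q[(Q[:,2]>26)&(Q[:,2]<45)]
    r=cv2.minAreaRect(np.float32(Q[:,:2]));print(len(Q),Q[:,2].mean(),r)
Q=P[130:210,240:405].reshape(-1,3)
for lo,hi in((5,16),(55,75),(76,120)):
    q=Q[(Q[:,2]>lo)&(Q[:,2]<hi)];print(lo,hi,len(q),np.median(q[:,2]),cv2.minAreaRect(np.float32(q[:,:2])))
E
```

```text
t0 table 1.5305805415896394
s0 table 0.8972206775858401
428 34.72937736294267 ((465.0994873046875, -163.14633178710938), (90.96687316894531, 16.331993103027344), 71.63066864013672)
211 34.800230602931215 ((471.4494934082031, 126.22138214111328), (45.4561767578125, 16.088260650634766), 79.9815902709961)
5 16 1622 11.158812824785247 ((646.1537475585938, -26.586349487304688), (323.6036376953125, 160.1053466796875), 88.77496337890625)
55 75 1202 65.85336359044997 ((637.9559936523438, -22.192108154296875), (279.0643005371094, 58.57780456542969), 77.24591827392578)
76 120 109 93.99336316668787 ((618.3002319335938, -119.74405670166016), (10.035425186157227, 30.34482192993164), 77.88175964355469)
```

View pics/c0.png

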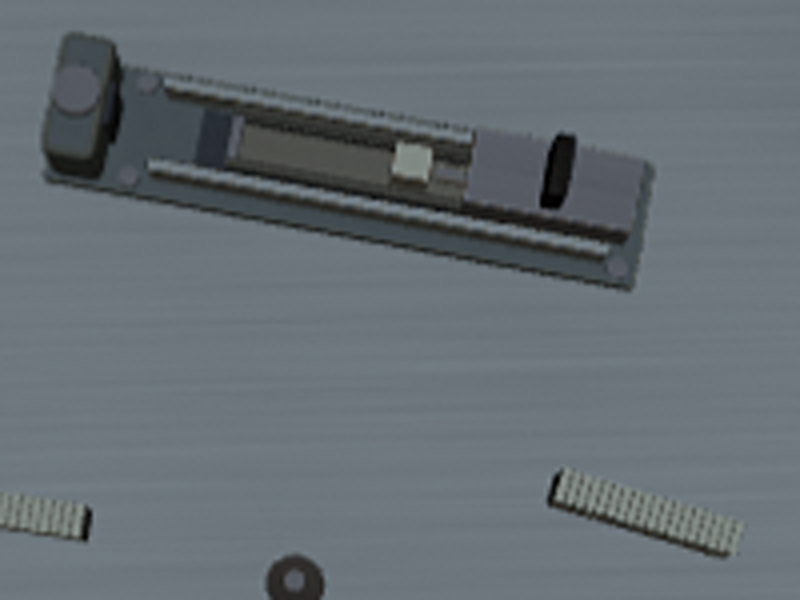

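The crop confirms the ribbed 90 mm bar (crop 555–740, 470–555), with its measured size of 91x16 and height of 34.7. In the loader, the gate is at crop (215,138), the white follower at (412,162), the rail roof at (560,185) and the tab at (558,170). The channel's +x points towards the head, which is roughly world +y.

```bash
cat > loc.py <<'E'
from h import *
def rect(q):
    (x,y),(w,h),a=cv2.minAreaRect(np.float32(q)); 
    if w<h: w,h,a=h,w,a-90
    return np.round([x,y,w,h,(a+360)%180],2)
E
python3 - <<'E'
from loc import *
for t in('t0','s0'):
    c=load(t);P=cloud(c).reshape(-1,3);ok=(c['depth']>0).ravel();P=P[ok]
    th=np.radians(77.6);ex=np.array([np.cos(th),np.sin(th)]);ey=np.array([-ex[1],ex[0]])
    O=np.array([618.3,-119.7])+ex*116
    L=np.c_[(P[:,:2]-O)@ex,(P[:,:2]-O)@ey,P[:,2]]
    m=(abs(L[:,0])<200)&(abs(L[:,1])<45);L=L[m];Pm=P[m]
    def show(n,s):
        if s.sum()>5: print(t,n,s.sum(),'rect(world)',rect(Pm[s][:,:2]),'loc',L[s].min(0).round(1),L[s].max(0).round(1),'zmed',np.median(L[s][:,2]).round(1))
    z=L[:,2]
    show('rail',(z>62)&(z<69)&(L[:,0]<-60)&(abs(L[:,1])<25))
    show('head',(z>62)&(z<75)&(L[:,0]>80))
    show('tab',(z>85))
    show('base',(z>8)&(z<14)&(abs(L[:,1])<40)&(abs(L[:,0])<190))
    show('fol',(z>47)&(z<53)&(L[:,0]>-60)&(L[:,0]<50)&(abs(L[:,1])<12))
    show('guide',(z>32)&(z<40)&(L[:,0]>-60)&(L[:,0]<70))
# t0 height profile along channel centre
    k=abs(L[:,1])<6
    b=np.arange(-70,130,4)
    print([(int(x),int(np.median(z[k&(abs(L[:,0]-x)<2)]))) for x in b if (k&(abs(L[:,0]-x)<2)).any()])
    k=(abs(L[:,0]-10)<30);print([(int(x),int(np.median(z[k&(abs(L[:,1]-x)<1)]))) for x in np.arange(-36,37,2) if (k&(abs(L[:,1]-x)<1)).any()])
# manual crop px: rail roof corners etc.
c=load('t0')
f=lambda p,z:ray(c,np.float64(p)/4+[235-.375,130-.375],z).round(1)[:,:2].tolist()
print('rail corners',f([(474,128),(655,165)],65)) 
print('folfront',f([(391,145),(391,180)],50),'gate in edge',f([(240,118),(234,163)],33))
print('base',f([(635,290),(655,165),(45,180)],10))
for p,n in(((309,276),'noz'),):print(n,ray(c,[p]))
E
```

```text
t0 rail 692 rect(world) [ 618.61 -119.87   80.16   37.07   77.84] loc [-156.1  -18.8   62.1] [-76.   18.3  69. ] zmed 66.2
t0 head 190 rect(world) [664.75 101.94  54.9   22.84 173.21] loc [ 98.5 -25.1  62.1] [122.   30.2  73.6] zmed 67.9
t0 tab 98 rect(world) [ 618.31 -119.79   30.35   10.02  167.51] loc [-121.1  -15.2   85.4] [-111.1   15.1   97.6] zmed 94.2
t0 base 1208 rect(world) [638.64 -26.62 295.29  65.12  77.82] loc [-168.3  -33.     8. ] [126.8  33.   14. ] zmed 11.4
t0 fol 69 rect(world) [632.32 -55.36  17.39  16.59  78.04] loc [-58.9  -8.2  47.8] [-41.5   8.4  53. ] zmed 50.9
t0 guide 684 rect(world) [644.02  -1.63 129.69  47.17  77.66] loc [-60.  -23.4  32. ] [69.7 23.9 39.9] zmed 35.7
[(-70, 39), (-66, 37), (-62, 26), (-58, 50), (-54, 50), (-50, 51), (-46, 51), (-42, 50), (-38, 25), (-34, 26), (-30, 26), (-26, 25), (-22, 25), (-18, 25), (-14, 25), (-10, 26), (-6, 25), (-2, 25), (2, 25), (6, 25), (10, 25), (14, 24), (18, 26), (22, 24), (26, 25), (30, 24), (34, 31), (38, 33), (42, 20), (46, 20), (50, 19), (54, 19), (58, 11), (62, 10), (66, 11), (70, 12), (74, 10), (78, 12)
[... 1550 characters left out ...]
11), (74, 10), (78, 10), (82, 10), (86, 11), (90, 9), (94, 33), (98, 57), (102, 65), (106, 68), (110, 68), (114, 68), (118, 68), (122, 67)]
[(-36, 0), (-34, 0), (-32, 0), (-30, 4), (-28, 7), (-26, 10), (-24, 10), (-22, 17), (-20, 23), (-18, 33), (-16, 33), (-14, 36), (-12, 35), (-10, 31), (-8, 35), (-6, 34), (-4, 31), (-2, 33), (0, 25), (2, 24), (4, 24), (6, 24), (8, 24), (10, 25), (12, 30), (14, 34), (16, 35), (18, 34), (20, 34), (22, 33), (24, 34), (26, 33)]
rail corners [[643.6, -83.7], [624.3, -167.6]]
folfront [[640.3, -45.5], [623.4, -45.0]] gate in edge [[659.7, 25.9], [637.6, 29.2]]
base [[575.6, -165.0], [638.0, -177.7], [637.3, 122.8]]
noz [[433.80753057   3.83604507  47.3066771 ]]
```

```bash
cat >> loc.py <<'E'
from scipy.spatial.transform import Rotation as Ro
TH=np.radians(77.8);EX=np.array([np.cos(TH),np.sin(TH)]);EY=np.array([-EX[1],EX[0]])
O=np.array([618.0,-119.3])+EX*116   # local (assumed seat) origin
def W(lx,ly,z): return np.r_[O+EX*lx+EY*ly,z]
def obs(target=None,deg=None):
    "state; shift (mm, tool axes) to world target; turn so that jaw axis is square to bar at deg"
    o=bot.get_obs();p=o['tool_pos'];R=Ro.from_euler('xyz',o['tcp_rot']).as_matrix()
    jd=np.degrees(np.arctan2(R[1,1],R[0,1]))
    l=p[:2]-O
    print('t',round(o['time'],2),'p',p.round(1),'loc',(l@EX).round(1),(l@EY).round(1),'F',o['contact_force'].round(1),'g',round(o['grip_width'],1),'jawdeg',jd.round(2),'xax',R[:,0].round(4), 'q6',o['joint_positions'][5].round(2))
    if deg is not None:
        e=(deg+90-jd+90)%180-90; print('turn about tool x deg',round(-e,2))
    if target is not None: print('shift',(R.T@(np.array(target)-p)).round(1))
    return o,R
E
python3 - <<'E'
from loc import *
c=load('s0');P=cloud(c);u,v=241,285
Q=P[265:302,205:278].reshape(-1,3);Q=Q[(Q[:,2]>29)&(Q[:,2]<40)];print('scene stick',len(Q),rect(Q[:,:2]))
o,R=obs((464.7,-162.6,110),71.7);print(R.round(3))
E
```

```text
scene stick 480 [ 464.85 -162.14   89.81   21.17   71.83]
t 0.1 p [235.6 468.8 226.1] loc 378.0 498.1 F [-0.4  0.5 -0.9] g 92.1 jawdeg 63.31 xax [-8.0e-04 -1.1e-03 -1.0e+00] q6 -0.15
turn about tool x deg 81.61
shift [ 116.6 -461.1  488.3]
[[-0.001  0.449  0.893]
 [-0.001  0.893 -0.449]
 [-1.    -0.001 -0.   ]]
```

Call:
step_arm --targets '[[[0.005, -0.028, 0.03, 7], [0.01, -0.056, 0.06, 14], [0.015, -0.084, 0.089, 21], [0.02, -0.112, 0.119, 28], [0.025, -0.14, 0.148, 35]]]'

```text
time: 0.52
tool_pos: [304.8, 275.4, 200.8]
tcp_rot: [-1.108, 1.569, -2.19]
contact_force: [0.7, 0.8, 0.0]
grip_width: 92.2
```

```bash
python3 -c "
from loc import *
obs((464.7,-162.4,110),71.7)"
```

```text
t 0.52 p [304.8 275.4 200.8] loc 203.6 389.5 F [0.7 0.8 0. ] g 92.2 jawdeg 28.02 xax [-0.001  -0.0014 -1.    ] q6 0.06
turn about tool x deg 46.32
shift [ 91.3 -64.4 461.5]
```

Call:
step_arm --targets '[[[0.005, -0.006, 0.041, 7], [0.01, -0.012, 0.082, 14], [0.015, -0.017, 0.123, 21], [0.02, -0.023, 0.164, 28], [0.025, -0.029, 0.205, 35]]]'

```text
time: 0.93
tool_pos: [374.9, 80.6, 176.1]
tcp_rot: [-0.432, 1.569, -2.13]
contact_force: [1.3, 1.0, -0.5]
grip_width: 91.8
```

```bash
python3 -c "
from loc import *
obs((464.7,-162.4,110),71.7)"
```

```text
t 0.93 p [374.9  80.6 176.1] loc 28.0 279.9 F [ 1.3  1.  -0.5] g 91.8 jawdeg -7.32 xax [-9.0e-04 -1.4e-03 -1.0e+00] q6 0.14
turn about tool x deg 10.98
shift [ 66.3 120.1 229.5]
```

Call:
step_arm --targets '[[[0.01, 0.019, 0.036, 3], [0.02, 0.038, 0.072, 6], [0.03, 0.056, 0.107, 9], [0.04, 0.075, 0.143, 11], [0.05, 0.094, 0.179, 11]]]'

```text
time: 1.35
tool_pos: [444.7, -109.5, 126.0]
tcp_rot: [-0.471, 1.569, -2.364]
contact_force: [0.8, 0.5, 0.6]
grip_width: 91.6
```

```bash
python3 -c "
from loc import *
obs((464.7,-162.4,70),71.7)"
```

```text
t 1.35 p [ 444.7 -109.5  126. ] loc -143.0 171.5 F [0.8 0.5 0.6] g 91.6 jawdeg -18.46 xax [-0.0011 -0.0011 -1.    ] q6 -0.08
turn about tool x deg -0.16
shift [56.  35.8 43.8]
```

Call:
step_arm --targets '[[[0.01, 0.012, 0.015, 0], [0.025, 0.024, 0.03, 0], [0.04, 0.036, 0.044, 0], [0.056, 0.036, 0.044, 0], [0.056, 0.036, 0.044, 0]]]'

```text
time: 1.77
tool_pos: [463.1, -162.7, 67.1]
tcp_rot: [-1.501, 1.564, 2.888]
contact_force: [-1.1, 0.0, -0.5]
grip_width: 91.6
```

```bash
python3 -c "
from loc import *
cap('top','t1')
obs((464.7,-162.4,16),71.7)"
```

```text
t 1.82 p [ 463.5 -162.3   68.5] loc -190.7 142.0 F [-0.5  0.  -0. ] g 91.7 jawdeg -18.52 xax [-0.0052  0.0011 -1.    ] q6 -0.17
turn about tool x deg -0.22
shift [52.5  1.5 -0.3]
```

Call:
step_arm --targets '[[[0.015, 0.0015, 0, 0], [0.03, 0.0015, 0, 0], [0.045, 0.0015, 0, 0], [0.053, 0.0015, 0, 0], [0.053, 0.0015, 0, 0]]]'

```text
time: 2.23
tool_pos: [463.9, -161.8, 14.9]
tcp_rot: [-1.547, 1.563, 2.843]
contact_force: [-0.1, -0.7, -0.4]
grip_width: 92.1
```

Call:
step_arm --targets '[[[0, 0, 0, 0], [0, 0, 0, 0], [0, 0, 0, 0], [0, 0, 0, 0], [0, 0, 0, 0]]]' --jaw 1

```text
time: 2.65
tool_pos: [464.2, -162.0, 15.5]
tcp_rot: [-1.517, 1.564, 2.873]
contact_force: [0.1, -0.2, 0.4]
grip_width: 63.4
```

```bash
python3 -c "
from loc import *
obs((464.7,-162.4,16),71.7)"
```

```text
t 2.65 p [ 464.2 -162.    15.5] loc -190.2 141.3 F [ 0.1 -0.2  0.4] g 63.4 jawdeg -18.47 xax [-0.0063  0.0017 -1.    ] q6 -0.17
turn about tool x deg -0.17
shift [-0.5  0.6  0.3]
```

Call:
step_arm --targets '[[[0, 0, 0, 0], [0, 0, 0, 0], [0, 0, 0, 0], [0, 0, 0, 0], [0, 0, 0, 0]]]'

```text
time: 3.07
tool_pos: [464.2, -162.0, 15.4]
tcp_rot: [-1.522, 1.564, 2.868]
contact_force: [0.6, -0.3, 0.3]
grip_width: 29.9
```

Call:
step_arm --targets '[[[0, 0, 0, 0], [0, 0, 0, 0], [0, 0, 0, 0], [0, 0, 0, 0], [0, 0, 0, 0]]]'

```text
time: 3.48
tool_pos: [464.1, -161.9, 15.4]
tcp_rot: [-1.521, 1.564, 2.869]
contact_force: [-0.6, -0.4, -0.1]
grip_width: 15.9
```

```bash
python3 -c "
from loc import *
obs(W(0,0,110),77.8)"
```

```text
t 3.48 p [ 464.1 -161.9   15.4] loc -190.2 141.4 F [-0.6 -0.4 -0.1] g 15.9 jawdeg -18.47 xax [-0.0064  0.0018 -1.    ] q6 -0.17
turn about tool x deg -6.27
shift [ -95.5  119.1 -204.5]
```

Call:
step_arm --targets '[[[-0.03, 0, 0, 0], [-0.065, 0.005, -0.01, 0], [-0.1, 0.02, -0.035, -2], [-0.105, 0.038, -0.07, -4], [-0.105, 0.057, -0.105, -6.3]]]'

```text
time: 3.9
tool_pos: [554.6, -80.6, 123.7]
tcp_rot: [-0.536, 1.571, -2.32]
contact_force: [0.2, -0.3, -1.5]
grip_width: 15.9
```

```bash
python3 -c "
from loc import *
obs(W(12,0,110),77.8)"
```

```text
t 3.9 p [554.6 -80.6 123.7] loc -91.6 70.1 F [ 0.2 -0.3 -1.5] g 15.9 jawdeg -12.2 xax [-1.e-04 -1.e-04 -1.e+00] q6 -0.07
turn about tool x deg 0.0
shift [  13.7   70.1 -103.6]
```

Call:
step_arm --targets '[[[0, 0.02, -0.03, 0], [0, 0.04, -0.06, 0], [0, 0.055, -0.085, 0], [0, 0.07, -0.1036, 0], [0.014, 0.07, -0.1036, 0]]]'

```text
time: 4.32
tool_pos: [649.2, 9.3, 111.9]
tcp_rot: [1.834, 1.563, 0.054]
contact_force: [1.0, 0.1, -0.8]
grip_width: 15.8
```

Call:
step_arm --targets '[[[0, 0, 0, 0], [0, 0, 0, 0], [0, 0, 0, 0], [0, 0, 0, 0], [0, 0, 0, 0]]]'

```text
time: 4.73
tool_pos: [649.2, 8.6, 112.6]
tcp_rot: [1.81, 1.563, 0.028]
contact_force: [0.5, -0.9, -0.9]
grip_width: 15.6
```

```bash
python3 - <<'E'
from loc import *
cap('top','t2');cap('scene','s2')
obs(W(12,0,55),77.8)
for t in('t2','s2'):
    c=load(t);im=c['color']
    P=cloud(c).reshape(-1,3);ok=(c['depth']>0).ravel();P=P[ok]
    L=np.c_[(P[:,:2]-O)@EX,(P[:,:2]-O)@EY,P[:,2]]
    for n,a in (('stickends',(abs(L[:,0]-12)<60)&(abs(L[:,0]-12)>25)&(abs(L[:,1])<14)&(L[:,2]>110)&(L[:,2]<135)),('fol',(abs(L[:,0]+50)<12)&(abs(L[:,1])<12)&(L[:,2]>47)&(L[:,2]<54))):
        q=L[a]; print(t,n,len(q), *( [q.min(0).round(1),q.max(0).round(1),np.median(q,0).round(1)] if len(q) else []))
E
```

```text
t 4.83 p [649.2   8.8 112.5] loc 15.7 -3.4 F [ 0.5  0.2 -0.7] g 15.8 jawdeg -12.06 xax [ 8.e-03  3.e-04 -1.e+00] q6 0.1
turn about tool x deg 0.14
shift [57.4 -3.9  3.9]
t2 stickends 3 [-26.9 -13.5 131.7] [-21.5 -12.3 134.2] [-23.1 -12.4 132.1]
t2 fol 0
s2 stickends 245 [-29.8 -13.4 110.4] [-13.1   6.  133.6] [-23.1  -9.2 127.1]
s2 fol 114 [-58.5  -7.9  47.1] [-40.5   9.9  53.6] [-49.9   0.3  50.4]
```

Call:
step_arm --targets '[[[0.01, -0.002, 0.002, 0], [0.022, -0.004, 0.004, 0], [0.034, -0.004, 0.004, 0], [0.046, -0.004, 0.004, 0], [0.052, -0.004, 0.004, 0]]]'

```text
time: 5.25
tool_pos: [643.8, 5.7, 58.0]
tcp_rot: [1.909, 1.566, 0.128]
contact_force: [0.1, 0.1, -0.7]
grip_width: 15.6
```

Call:
step_arm --targets '[[[0, 0, 0, 0], [0, 0, 0, 0], [0, 0, 0, 0], [0, 0, 0, 0], [0, 0, 0, 0]]]'

```text
time: 5.67
tool_pos: [644.2, 5.7, 58.7]
tcp_rot: [1.859, 1.564, 0.078]
contact_force: [0.6, 1.0, -1.0]
grip_width: 15.6
```

```bash
python3 - <<'E'
from loc import *
a=cap('scene','s3');b=cap('top','t3')
obs(W(8,0,55),77.8)
f=lambda im:cv2.resize(im[:,:,::-1],None,fx=4,fy=4,interpolation=cv2.INTER_CUBIC)
x=f(a['color'][270:370,265:465]);y=f(b['color'][130:205,240:405])
cv2.imwrite('pics/c3.png',x);cv2.imwrite('pics/d3.png',y)
E
```

```text
t 5.77 p [644.1   5.7  58.5] loc 11.6 0.9 F [-0.3  0.8 -0.7] g 15.9 jawdeg -12.07 xax [ 5.9e-03  5.0e-04 -1.0e+00] q6 0.1
turn about tool x deg 0.13
shift [3.5 0.9 3.7]
```

View pics/c3.png

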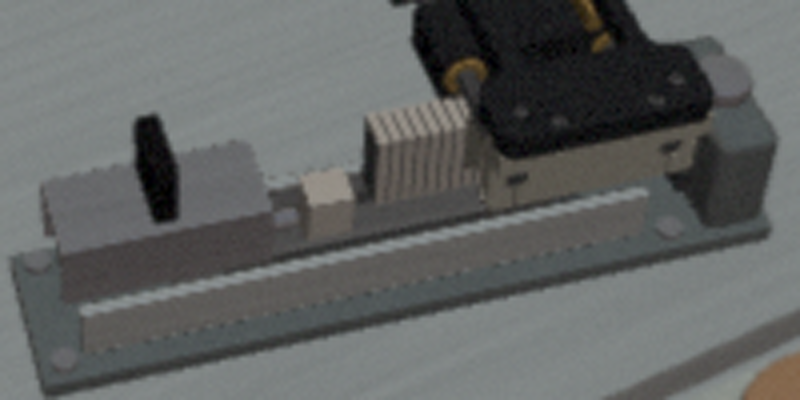

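The crop shows the stick held level in front of the follower, with its tail at crop (372,155) and the follower at (330,200). The channel is clear.

Call:
step_arm --targets '[[[0.001, 0.001, 0.001, 0.1], [0.002, 0.001, 0.002, 0.1], [0.003, 0.001, 0.003, 0.1], [0.004, 0.001, 0.004, 0.1], [0.005, 0.001, 0.004, 0.1]]]'

```text
time: 6.18
tool_pos: [644.1, 1.3, 53.3]
tcp_rot: [1.872, 1.565, 0.089]
contact_force: [-0.4, 0.5, -0.8]
grip_width: 15.5
```

```bash
python3 - <<'E'
from loc import *
o,R=obs(W(-14,0,53.5),77.8); print('F along',o['contact_force'][:2]@EX)
E
```

```text
t 6.18 p [644.1   1.3  53.3] loc 7.4 -0.0 F [-0.4  0.5 -0.8] g 15.5 jawdeg -12.18 xax [ 5.8e-03  5.0e-04 -1.0e+00] q6 0.09
turn about tool x deg 0.02
shift [-0.2 -0.1 21.4]
F along 0.41114345586448764
```

Call:
step_arm --targets '[[[0, 0, 0.002, 0], [0, 0, 0.004, 0], [0, 0, 0.006, 0], [0, 0, 0.008, 0], [0, 0, 0.008, 0]]]'

```text
time: 6.6
tool_pos: [642.2, -6.7, 53.2]
tcp_rot: [1.93, 1.565, 0.146]
contact_force: [-0.3, 1.7, -1.4]
grip_width: 15.4
```

Call:
step_arm --targets '[[[0, 0, 0.002, 0], [0, 0, 0.004, 0], [0, 0, 0.006, 0], [0, 0, 0.006, 0], [0, 0, 0.006, 0]]]'

```text
time: 7.02
tool_pos: [641.0, -12.6, 53.2]
tcp_rot: [1.95, 1.565, 0.166]
contact_force: [1.2, 2.5, -1.0]
grip_width: 15.6
```

```bash
python3 - <<'E'
from loc import *
c=cap('scene','s4')
o,R=obs(W(-14,0,53.5),77.8); print('F along',o['contact_force'][:2]@EX)
P=cloud(c).reshape(-1,3)
L=np.c_[(P[:,:2]-O)@EX,(P[:,:2]-O)@EY,P[:,2]]
q=L[(abs(L[:,0]+55)<20)&(abs(L[:,1])<8)&(L[:,2]>47)&(L[:,2]<53.5)];print(len(q),q.min(0),q.max(0))
E
```

```text
t 7.07 p [641.  -12.6  53.2] loc -6.8 0.1 F [ 0.4  3.3 -0.5] g 15.8 jawdeg -12.21 xax [ 5.5e-03  9.0e-04 -1.0e+00] q6 0.07
turn about tool x deg -0.01
shift [-0.3  0.1  7.2]
F along 3.282355663444405
138 [-70.12664196  -7.95634759  47.04258234] [-35.26870908   7.60203278  53.45159852]
```

Call:
step_arm --targets '[[[0, 0, 0.002, 0], [0, 0, 0.004, 0], [0, 0, 0.006, 0], [0, 0, 0.006, 0], [0, 0, 0.006, 0]]]'

```text
time: 7.48
tool_pos: [639.7, -18.6, 53.2]
tcp_rot: [1.957, 1.565, 0.173]
contact_force: [0.8, 3.1, -2.0]
grip_width: 15.6
```

Call:
step_arm --targets '[[[0, 0, 0.001, 0], [0, 0, 0.002, 0], [0, 0, 0.002, 0], [0, 0, 0.002, 0], [0, 0, 0.002, 0]]]'

```text
time: 7.9
tool_pos: [639.3, -20.5, 53.2]
tcp_rot: [1.964, 1.565, 0.18]
contact_force: [2.3, 3.6, -0.9]
grip_width: 15.9
```

```bash
python3 - <<'E'
from loc import *
a=cap('scene','s5');b=cap('top','t5')
o,R=obs(W(-14,0,53.5),77.8); print('F along',o['contact_force'][:2]@EX)
f=lambda im,k:cv2.resize(im[:,:,::-1],None,fx=k,fy=k,interpolation=cv2.INTER_CUBIC)
x=f(a['color'][280:345,320:460],5);y=f(b['color'][130:180,250:390],5)
cv2.imwrite('pics/c5.png',np.vstack([x,y]))
E
```

```text
t 8.0 p [639.3 -20.5  53.2] loc -14.9 0.1 F [ 0.9  3.  -0.9] g 15.6 jawdeg -12.22 xax [ 0.0055  0.001  -1.    ] q6 0.06
turn about tool x deg -0.02
shift [-0.3  0.1 -0.9]
F along 3.143905407432208
```

View pics/c5.png

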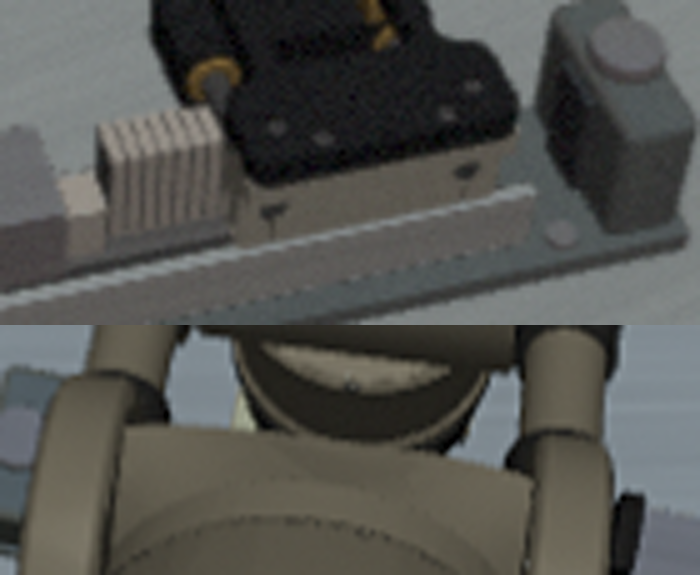

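The top half of the picture shows the stick's tail flush on the follower, which is pushed back to the rail's mouth (crop 100,215). The nose is hidden by the gripper, and the arm blocks the top view. I'll feel for the hard stop in millimetre steps.

Call:
step_arm --targets '[[[0, 0, 0.0005, 0], [0, 0, 0.001, 0], [0, 0, 0.001, 0], [0, 0, 0.001, 0], [0, 0, 0.001, 0]]]'

```text
time: 8.42
tool_pos: [639.1, -21.5, 53.2]
tcp_rot: [1.966, 1.565, 0.181]
contact_force: [0.0, 2.9, -1.5]
grip_width: 15.8
```

Call:
step_arm --targets '[[[0, 0, 0.0005, 0], [0, 0, 0.001, 0], [0, 0, 0.001, 0], [0, 0, 0.001, 0], [0, 0, 0.001, 0]]]'

```text
time: 8.83
tool_pos: [639.0, -21.9, 53.2]
tcp_rot: [2.086, 1.565, 0.302]
contact_force: [1.8, 4.9, -0.3]
grip_width: 15.8
```

Call:
step_arm --targets '[[[0, 0, -0.001, 0], [0, 0, -0.002, 0], [0, 0, -0.002, 0], [0, 0, -0.002, 0], [0, 0, -0.002, 0]]]'

```text
time: 9.25
tool_pos: [639.4, -20.0, 53.2]
tcp_rot: [2.077, 1.565, 0.293]
contact_force: [0.4, 2.8, -2.2]
grip_width: 15.5
```

```bash
python3 - <<'E'
from loc import *
o,R=obs(W(-14.4,0,39.4),77.8); print('F along',o['contact_force'][:2]@EX)
E
```

```text
t 9.25 p [639.4 -20.   53.2] loc -14.4 0.1 F [ 0.4  2.8 -2.2] g 15.5 jawdeg -12.22 xax [ 0.0058  0.0018 -1.    ] q6 0.06
turn about tool x deg -0.02
shift [13.8 -0.   0.1]
F along 2.7841812663876415
```

Call:
step_arm --targets '[[[0.001, 0, 0, 0], [0.002, 0, 0, 0], [0.003, 0, 0, 0], [0.004, 0, 0, 0], [0.004, 0, 0, 0]]]'

```text
time: 9.67
tool_pos: [639.6, -20.1, 49.2]
tcp_rot: [2.027, 1.564, 0.243]
contact_force: [0.7, 3.0, 0.9]
grip_width: 15.8
```

Call:
step_arm --targets '[[[0.001, 0, 0, 0], [0.002, 0, 0, 0], [0.003, 0, 0, 0], [0.003, 0, 0, 0], [0.003, 0, 0, 0]]]'

```text
time: 10.08
tool_pos: [639.8, -20.1, 47.1]
tcp_rot: [1.978, 1.564, 0.194]
contact_force: [-1.6, 3.3, 6.5]
grip_width: 15.9
```

```bash
python3 - <<'E'
from loc import *
o,R=obs(W(-14.4,0,39.4),77.8); print('F along',o['contact_force'][:2]@EX)
E
```

```text
t 10.08 p [639.8 -20.1  47.1] loc -14.5 -0.3 F [-1.6  3.3  6.5] g 15.9 jawdeg -12.21 xax [ 0.0069  0.0014 -1.    ] q6 0.06
turn about tool x deg -0.01
shift [ 7.7 -0.4 -0. ]
F along 2.9038854636143694
```

```bash
python3 - <<'E'
from loc import *
o,R=obs()
m=o['moment'];print(m.round(3),'about EX',(m[:2]@EX).round(3),'about EY',(m[:2]@EY).round(3))
E
```

```text
t 10.08 p [639.8 -20.1  47.1] loc -14.5 -0.3 F [-1.6  3.3  6.5] g 15.9 jawdeg -12.21 xax [ 0.0069  0.0014 -1.    ] q6 0.06
[ 0.416  0.279 -0.027] about EX 0.361 about EY -0.347
```

Call:
step_arm --targets '[[[-0.002, 0, 0, 0], [-0.002, 0, 0, 0], [-0.002, 0, 0, 0], [-0.002, 0, 0, 0], [-0.002, 0, 0, 0]]]'

```text
time: 10.5
tool_pos: [639.6, -20.1, 49.0]
tcp_rot: [1.999, 1.564, 0.215]
contact_force: [-0.5, 3.6, 1.9]
grip_width: 16.2
```

```bash
python3 - <<'E'
from loc import *
o,R=obs()
m=o['moment'];print(m.round(3),'about EX',(m[:2]@EX).round(3),'about EY',(m[:2]@EY).round(3))
E
```

```text
t 10.5 p [639.6 -20.1  49. ] loc -14.5 -0.2 F [-0.5  3.6  1.9] g 16.2 jawdeg -12.22 xax [ 0.0065  0.0014 -1.    ] q6 0.06
[0.401 0.143 0.002] about EX 0.225 about EY -0.361
```

Call:
step_arm --targets '[[[0, -0.001, 0, 0], [0, -0.0015, 0, 0], [0.001, -0.0015, 0, 0], [0.002, -0.0015, 0, 0], [0.002, -0.0015, 0, 0]]]'

```text
time: 10.92
tool_pos: [638.1, -19.8, 46.8]
tcp_rot: [1.995, 1.564, 0.211]
contact_force: [1.4, 2.7, 1.3]
grip_width: 15.9
```

```bash
python3 - <<'E'
from loc import *
o,R=obs()
m=o['moment'];print(m.round(3),'about EX',(m[:2]@EX).round(3),'about EY',(m[:2]@EY).round(3))
E
```

```text
t 10.92 p [638.1 -19.8  46.8] loc -14.5 1.4 F [1.4 2.7 1.3] g 15.9 jawdeg -12.21 xax [ 0.0064  0.0014 -1.    ] q6 0.06
[ 0.31  -0.148  0.009] about EX -0.079 about EY -0.335
```

Call:
step_arm --targets '[[[0.0005, 0, 0, 0], [0.001, 0, 0, 0], [0.0015, 0, 0, 0], [0.002, 0, 0, 0], [0.002, 0, 0, 0]]]'

```text
time: 11.33
tool_pos: [638.0, -19.8, 44.6]
tcp_rot: [2.013, 1.565, 0.229]
contact_force: [1.4, 2.7, -0.1]
grip_width: 16.0
```

```bash
python3 - <<'E'
from loc import *
o,R=obs()
m=o['moment'];print(m.round(3),'about EX',(m[:2]@EX).round(3),'about EY',(m[:2]@EY).round(3))
E
```

```text
t 11.33 p [638.  -19.8  44.6] loc -14.5 1.4 F [ 1.4  2.7 -0.1] g 16.0 jawdeg -12.21 xax [ 0.0061  0.0014 -1.    ] q6 0.06
[ 0.402 -0.006  0.023] about EX 0.079 about EY -0.395
```

Free. Going on down.

Call:
step_arm --targets '[[[0.0007, 0, 0, 0], [0.0015, 0, 0, 0], [0.002, 0, 0, 0], [0.003, 0, 0, 0], [0.003, 0, 0, 0]]]'

```text
time: 11.75
tool_pos: [638.0, -19.8, 41.4]
tcp_rot: [2.015, 1.565, 0.231]
contact_force: [0.5, 2.6, 0.4]
grip_width: 15.6
```

Call:
step_arm --targets '[[[0.0005, 0, 0, 0], [0.001, 0, 0, 0], [0.001, 0, 0, 0], [0.001, 0, 0, 0], [0.001, 0, 0, 0]]]'

```text
time: 12.17
tool_pos: [638.0, -19.8, 40.3]
tcp_rot: [2.028, 1.565, 0.244]
contact_force: [0.2, 2.7, -0.0]
grip_width: 15.8
```

```bash
python3 - <<'E'
from loc import *
o,R=obs()
m=o['moment'];print(m.round(3),'about EX',(m[:2]@EX).round(3),'about EY',(m[:2]@EY).round(3))
E
```

```text
t 12.17 p [638.  -19.8  40.3] loc -14.5 1.5 F [ 0.2  2.7 -0. ] g 15.8 jawdeg -12.21 xax [ 0.0059  0.0015 -1.    ] q6 0.06
[ 0.355 -0.096  0.041] about EX -0.019 about EY -0.368
```

Call:
step_arm --targets '[[[0.0005, 0, 0, 0], [0.001, 0, 0, 0], [0.001, 0, 0, 0], [0.001, 0, 0, 0], [0.001, 0, 0, 0]]]'

```text
time: 12.58
tool_pos: [638.0, -19.7, 39.4]
tcp_rot: [2.031, 1.565, 0.247]
contact_force: [0.1, 3.8, 1.2]
grip_width: 15.8
```

Call:
step_arm --targets '[[[0.0005, 0, 0, 0], [0.0008, 0, 0, 0], [0.0008, 0, 0, 0], [0.0008, 0, 0, 0], [0.0008, 0, 0, 0]]]'

```text
time: 13.0
tool_pos: [638.1, -19.7, 39.3]
tcp_rot: [2.0, 1.564, 0.216]
contact_force: [-0.8, 2.6, 5.9]
grip_width: 15.6
```

Call:
step_arm --targets '[[[0, 0, -0.0005, 0], [0, 0, -0.001, 0], [0, 0, -0.0015, 0], [0, 0, -0.002, 0], [0, 0, -0.002, 0]]]'

```text
time: 13.42
tool_pos: [638.5, -17.9, 39.3]
tcp_rot: [1.963, 1.565, 0.179]
contact_force: [-0.4, 1.2, 3.4]
grip_width: 15.6
```

Call:
step_arm --targets '[[[0, 0, -0.0005, 0], [0, 0, -0.0008, 0], [0, 0, -0.0008, 0], [0, 0, -0.0008, 0], [0, 0, -0.0008, 0]]]'

```text
time: 13.83
tool_pos: [638.6, -17.2, 39.4]
tcp_rot: [1.955, 1.565, 0.171]
contact_force: [-0.6, 1.2, 3.6]
grip_width: 15.7
```

Call:
step_arm --targets '[[[0, 0, 0, 0], [0, 0, 0, 0], [0, 0, 0, 0], [0, 0, 0, 0], [0, 0, 0, 0]]]' --jaw 0.55

```text
time: 14.25
tool_pos: [638.5, -17.2, 39.1]
tcp_rot: [1.96, 1.565, 0.176]
contact_force: [0.1, -0.3, -0.5]
grip_width: 40.1
```

Call:
step_arm --targets '[[[-0.015, 0, 0, 0], [-0.04, 0, 0, 0], [-0.07, 0, 0, 0], [-0.09, 0, 0, 0], [-0.09, 0, 0, 0]]]'

```text
time: 14.67
tool_pos: [640.6, -17.7, 134.4]
tcp_rot: [1.766, 1.556, -0.018]
contact_force: [0.3, -0.0, -0.0]
grip_width: 41.2
```

```bash
python3 - <<'E'
from loc import *
obs(W(-143,1.5,130),77.8)
E
```

```text
t 14.67 p [640.6 -17.7 134.4] loc -11.9 -0.6 F [ 0.3 -0.  -0. ] g 41.2 jawdeg -12.21 xax [ 1.470e-02 -3.000e-04 -9.999e-01] q6 0.06
turn about tool x deg -0.01
shift [  4.   -2.2 131.1]
```

Call:
step_arm --targets '[[[0, -0.002, 0.027, 0], [0, -0.002, 0.054, 0], [0, -0.002, 0.081, 0], [0, -0.002, 0.108, 0], [0, -0.002, 0.133, 0]]]' --jaw 1

```text
time: 15.08
tool_pos: [609.8, -148.6, 133.2]
tcp_rot: [1.774, 1.557, -0.01]
contact_force: [0.6, 0.4, 0.0]
grip_width: 12.9
```

Call:
step_arm --targets '[[[0, 0, 0, 0], [0, 0, 0, 0], [0, 0, 0, 0], [0, 0, 0, 0], [0, 0, 0, 0]]]'

```text
time: 15.5
tool_pos: [610.0, -147.2, 133.1]
tcp_rot: [1.799, 1.557, 0.017]
contact_force: [-0.5, -0.2, 1.0]
grip_width: 0.2
```

```bash
python3 - <<'E'
from loc import *
obs(W(-145,1.5,74),77.8)
b=cap('scene','s6')
cv2.imwrite('pics/c6.png',cv2.resize(b['color'][250:370,260:470,::-1],None,fx=3.8,fy=3.8,interpolation=cv2.INTER_CUBIC))
P=cloud(b).reshape(-1,3)
L=np.c_[(P[:,:2]-O)@EX,(P[:,:2]-O)@EY,P[:,2]]
q=L[(abs(L[:,0]+12)<50)&(abs(L[:,1])<11)&(L[:,2]>54)&(L[:,2]<64)];print(len(q),np.percentile(q,[1,50,99],axis=0).round(1))
for x in range(-55,36,10):
    s=q[abs(q[:,0]-x)<5]; print(x,len(s),np.median(s[:,1:],0).round(1) if len(s) else '')
E
```

```text
t 15.5 p [ 610.  -147.2  133.1] loc -145.0 1.9 F [-0.5 -0.2  1. ] g 0.2 jawdeg -12.12 xax [ 1.350e-02  2.000e-04 -9.999e-01] q6 -0.15
turn about tool x deg 0.08
shift [59.1 -0.3  0.2]
564 [[-56.6  -7.3  54.2]
 [-13.6   0.1  57.9]
 [ 31.6  10.2  60.6]]
-55 49 [ 0.5 57.7]
-45 63 [-0.  57.9]
-35 64 [ 0.4 58. ]
-25 67 [ 0.7 57.7]
-15 60 [-0.3 57.7]
-5 62 [ 0.  58.3]
5 59 [ 0.7 58.2]
15 61 [-0.1 57.8]
25 61 [-0.2 57.9]
35 18 [ 2.1 58.1]
```

View pics/c6.png

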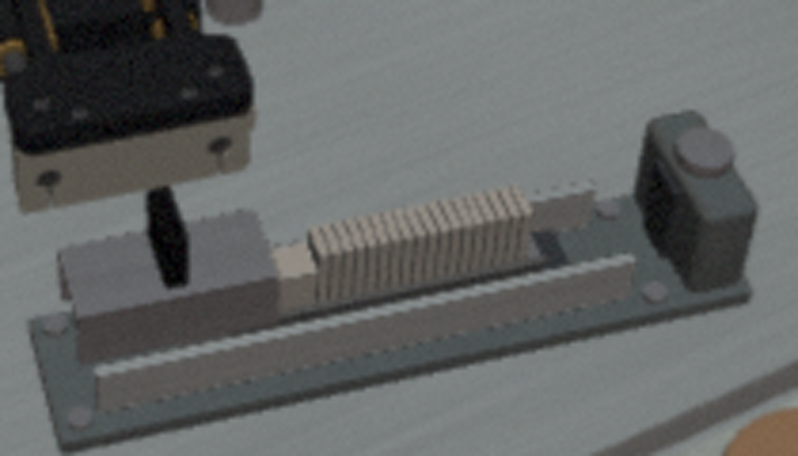

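The picture shows the stick flat in the channel (top at z ≈ 58 along its whole length), its nose at the gate (crop 530,240) and its tail on the follower (crop 313,265). The rail is still open, with the tab at (168,240). Now I'll go down behind the tab.

Call:
step_arm --targets '[[[0.012, 0, 0, 0], [0.026, 0, 0, 0], [0.04, 0, 0, 0], [0.053, 0, 0, 0], [0.058, 0, 0, 0]]]'

```text
time: 15.97
tool_pos: [610.0, -146.2, 73.2]
tcp_rot: [1.891, 1.56, 0.11]
contact_force: [0.4, -0.5, 0.7]
grip_width: -0.1
```

Call:
step_arm --targets '[[[0, 0, -0.003, 0], [0, 0, -0.006, 0], [0, 0, -0.009, 0], [0, 0, -0.011, 0], [0, 0, -0.011, 0]]]'

```text
time: 16.38
tool_pos: [612.9, -134.9, 74.1]
tcp_rot: [1.848, 1.559, 0.068]
contact_force: [-0.5, 0.2, -1.0]
grip_width: 0.8
```

```bash
python3 - <<'E'
from loc import *
o,R=obs(W(-14.5,1.5,74),77.8);print(o['contact_force'][:2]@EX)
E
```

```text
t 16.38 p [ 612.9 -134.9   74.1] loc -132.3 1.7 F [-0.5  0.2 -1. ] g 0.8 jawdeg -12.02 xax [ 1.220e-02  8.000e-04 -9.999e-01] q6 -0.13
turn about tool x deg 0.18
shift [   0.5    0.6 -117.8]
0.1260395471208526
```

Call:
step_arm --targets '[[[0, 0, -0.003, 0], [0, 0, -0.006, 0], [0, 0, -0.009, 0], [0, 0, -0.012, 0], [0, 0, -0.015, 0]]]'

```text
time: 16.8
tool_pos: [616.1, -120.2, 74.5]
tcp_rot: [1.81, 1.558, 0.029]
contact_force: [-1.7, -2.8, 1.9]
grip_width: 0.6
```

Call:
step_arm --targets '[[[0, 0, -0.005, 0], [0, 0, -0.01, 0], [0, 0, -0.015, 0], [0, 0, -0.02, 0], [0, 0, -0.025, 0]]]'

```text
time: 17.22
tool_pos: [621.5, -95.2, 74.5]
tcp_rot: [1.805, 1.558, 0.024]
contact_force: [-1.0, -3.2, -0.6]
grip_width: 0.3
```

```bash
python3 - <<'E'
from loc import *
o,R=obs(W(-14.5,1.5,74),77.8);print(o['contact_force'][:2]@EX)
E
```

```text
t 17.22 p [621.5 -95.2  74.5] loc -91.7 1.7 F [-1.  -3.2 -0.6] g 0.3 jawdeg -12.01 xax [ 1.270e-02  3.000e-04 -9.999e-01] q6 -0.07
turn about tool x deg 0.19
shift [  0.7   0.4 -77.2]
-3.291485606347726
```

Call:
step_arm --targets '[[[0, 0, -0.005, 0], [0, 0, -0.01, 0], [0, 0, -0.015, 0], [0, 0, -0.02, 0], [0, 0, -0.025, 0]]]'

```text
time: 17.63
tool_pos: [626.9, -70.3, 74.5]
tcp_rot: [1.805, 1.558, 0.025]
contact_force: [-1.2, -3.7, -0.9]
grip_width: 0.2
```

Call:
step_arm --targets '[[[0, 0, -0.005, 0], [0, 0, -0.01, 0], [0, 0, -0.015, 0], [0, 0, -0.02, 0], [0, 0, -0.025, 0]]]'

```text
time: 18.05
tool_pos: [632.2, -45.4, 74.5]
tcp_rot: [1.801, 1.558, 0.02]
contact_force: [0.8, -4.0, -0.6]
grip_width: 0.4
```

Call:
step_arm --targets '[[[0, 0, -0.004, 0], [0, 0, -0.008, 0], [0, 0, -0.012, 0], [0, 0, -0.015, 0], [0, 0, -0.017, 0]]]'

```text
time: 18.47
tool_pos: [635.9, -28.3, 74.5]
tcp_rot: [1.808, 1.558, 0.028]
contact_force: [1.0, -3.9, -2.3]
grip_width: 0.5
```

```bash
python3 - <<'E'
from loc import *
o,R=obs(W(-14.5,1.5,74),77.8);print(o['contact_force'][:2]@EX)
E
```

```text
t 18.47 p [635.9 -28.3  74.5] loc -23.3 1.8 F [ 1.  -3.9 -2.3] g 0.5 jawdeg -12.01 xax [ 1.300e-02  4.000e-04 -9.999e-01] q6 0.04
turn about tool x deg 0.19
shift [ 0.6  0.3 -8.8]
-3.639673446226116
```

Call:
step_arm --targets '[[[0, 0, -0.001, 0], [0, 0, -0.002, 0], [0, 0, -0.003, 0], [0, 0, -0.004, 0], [0, 0, -0.004, 0]]]'

```text
time: 18.88
tool_pos: [636.7, -24.3, 74.6]
tcp_rot: [1.818, 1.558, 0.037]
contact_force: [0.5, -2.1, -0.6]
grip_width: 0.6
```

Call:
step_arm --targets '[[[0, 0, -0.0005, 0], [0, 0, -0.001, 0], [0, 0, -0.0015, 0], [0, 0, -0.002, 0], [0, 0, -0.002, 0]]]'

```text
time: 19.3
tool_pos: [636.9, -23.4, 74.6]
tcp_rot: [1.69, 1.558, -0.09]
contact_force: [-0.2, -7.2, -1.1]
grip_width: 0.3
```

Call:
step_arm --targets '[[[0, 0, -0.0005, 0], [0, 0, -0.001, 0], [0, 0, -0.0015, 0], [0, 0, -0.002, 0], [0, 0, -0.002, 0]]]'

```text
time: 19.72
tool_pos: [636.9, -23.4, 74.6]
tcp_rot: [1.453, 1.559, -0.327]
contact_force: [-1.4, -10.7, 0.1]
grip_width: 0.5
```

Call:
step_arm --targets '[[[0, 0, 0.005, 0], [0, 0, 0.015, 0], [-0.02, 0, 0.02, 0], [-0.05, 0, 0.02, 0], [-0.08, 0, 0.02, 0]]]'

```text
time: 20.13
tool_pos: [630.8, -42.7, 154.6]
tcp_rot: [1.526, 1.562, -0.255]
contact_force: [1.1, -0.7, 1.2]
grip_width: 0.3
```

Call:
step_arm --targets '[[[-0.01, 0, 0.035, 0], [-0.02, 0, 0.07, 0], [-0.03, 0, 0.1, 0], [-0.03, 0, 0.13, 0], [-0.03, 0, 0.16, 0]]]'

```text
time: 20.55
tool_pos: [596.9, -200.3, 185.8]
tcp_rot: [1.604, 1.56, -0.177]
contact_force: [1.0, -0.4, -0.6]
grip_width: 0.5
```

```bash
python3 - <<'E'
from loc import *
b=cap('scene','s7');obs()
cv2.imwrite('pics/c7.png',cv2.resize(b['color'][250:370,260:470,::-1],None,fx=3.8,fy=3.8,interpolation=cv2.INTER_CUBIC))
for t in('s0','s7'):
    P=cloud(load(t)).reshape(-1,3)
    L=np.c_[(P[:,:2]-O)@EX,(P[:,:2]-O)@EY,P[:,2]]
    m=(abs(L[:,1])<32)&(L[:,0]>-190)&(L[:,0]<140);L=L[m];z=L[:,2]
    for n,s in(('tab',(z>84)&(z<97)&(L[:,0]<40)&(abs(L[:,1])<16)),('rail',(z>63)&(z<67)&(L[:,0]<60)),('head',(z>60)&(z<72)&(L[:,0]>80))):
        print(t,n,s.sum(),np.percentile(L[s],[1,50,99],axis=0).round(1).tolist())
E
```

```text
t 20.6 p [ 595.5 -206.   185.2] loc -205.5 3.7 F [-0.7 -3.6 -0.2] g -0.0 jawdeg -12.25 xax [ 0.0092 -0.0048 -0.9999] q6 -0.24
s0 tab 149 [[-120.9, -14.7, 84.3], [-116.4, -3.7, 92.8], [-110.7, 15.0, 95.5]]
s0 rail 839 [[-155.1, -17.6, 63.2], [-121.6, -1.2, 65.3], [-76.6, 18.9, 66.9]]
s0 head 278 [[97.8, -25.3, 60.0], [107.7, -2.6, 65.2], [120.3, 27.6, 70.5]]
s7 tab 143 [[-8.0, -14.5, 84.4], [-4.3, -2.3, 92.4], [1.8, 14.9, 95.5]]
s7 rail 758 [[-42.6, -17.5, 63.2], [-10.5, -1.5, 65.3], [36.2, 18.8, 66.8]]
s7 head 303 [[98.3, -26.7, 60.1], [107.5, -2.7, 64.4], [119.8, 26.8, 70.5]]
```

View pics/c7.png

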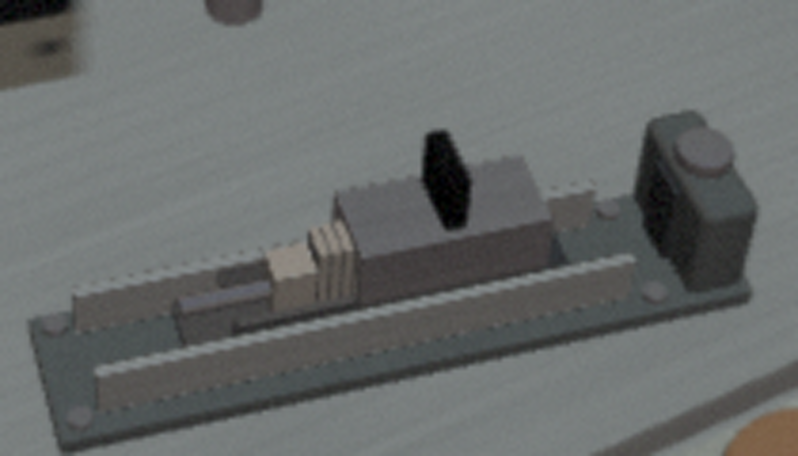

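The picture shows the rail over the stick with the tab at (447,180), and the stick's tail still level and on the follower (333,265). The rail travelled 112 mm. It stopped dead at 7–11 N, and its distance to the head fits the shut position. I'll let the arm settle, check the other objects and hand in.

Call:
step_arm --targets '[[[0, 0, 0, 0], [0, 0, 0, 0], [0, 0, 0, 0], [0, 0, 0, 0], [0, 0, 0, 0]]]'

```text
time: 21.02
tool_pos: [595.8, -204.7, 185.2]
tcp_rot: [1.334, 1.561, -0.448]
contact_force: [-0.1, -0.5, -0.9]
grip_width: 0.5
```

```bash
python3 - <<'E'
from loc import *
b=cap('scene','s8');a=load('s0')
P=cloud(b).reshape(-1,3);L=np.c_[(P[:,:2]-O)@EX,(P[:,:2]-O)@EY,P[:,2]]
q=L[(L[:,0]>-58)&(L[:,0]<-46)&(abs(L[:,1])<6)&(L[:,2]>53)];print('tail top z',len(q),np.median(q[:,2]))
for n,(u0,u1,v0,v1) in dict(stub=(370,405,222,250),noz=(310,335,228,258),jar=(465,505,195,250),tub=(105,190,275,360)).items():
    print(n,np.abs(a['color'][v0:v1,u0:u1].astype(int)-b['color'][v0:v1,u0:u1]).mean().round(2))
obs();bot.close_job()
E
```

```text
tail top z 53 57.85551585065586
stub 7.12
noz 7.04
jar 7.4
tub 7.65
t 21.07 p [ 595.8 -204.8  185.2] loc -204.2 3.6 F [ 0.7 -0.   0.1] g 0.5 jawdeg -12.15 xax [ 0.0092 -0.0045 -0.9999] q6 -0.24
the job is handed in; nothing more can be done
```

The full stick is in the channel against the gate, the rail is pushed shut over it, and I handed the job in at about 21 s; it reported no verdict.

**What I did:**
- **Follower:** I gripped the stick by its upper part and pushed its tail against the follower. I felt the hard stop at about 5 N and backed off 2 mm.
- **Lowering:** The first attempt touched the flared side wall at 6.5 N. I lifted, shifted 1.5 mm sideways, and it then went down freely to the floor, which I felt at about 6 N.
- **Rail:** I moved the stick forward towards the gate, let go, and pushed the tab at 3–4 N. It stopped dead, and I pushed no harder than about 11 N.

**Last checks:**
- **Stick:** Before the rail closed, its top was level at z ≈ 58 mm along its whole length. That is the seated height. At the end its visible tail read 57.9 mm.
- **Rail:** It travelled about 112 mm. The start range was 112–120 mm, so this is at the low end. The distance to the clip head puts it within about 1 mm of shut, but the cameras are only good to about 2 mm. I took the dead stop as the end stop.
- **Other objects:** The stub, nozzle, jar and tub show only an even pixel difference between the first and last pictures (about 7 levels for each). I read that as image noise, with nothing moved; I did not measure their positions again.

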